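Pack the six-piece glass ornament carton

TASK

Finish packing the six-cell carton, in which the green tree and the toadstool already stand in the two middle cells: the red bell goes in the cell directly to the left of the tree and the blue lantern directly to the right of the tree; the white lantern goes directly to the left of the toadstool and the gold bell directly to its right (left and right as the robot sees them). Stand each one upright on the floor of its cell; it is blown glass, so set it down rather than drop it, and never tip one over. Leave the tree and the toadstool as packed, and the silver blank and the paint pot where they stand on the bench.

Things in the scene. Friction and masses are not known exactly. Their poses are not given: they have to be found in the camera images.
- carton: Open brown carton, fixed, two rows of three cells: 184 mm along its x (away from the robot), 274 mm along its y (robot's left), turned up to 15 degrees. Walls and dividers 4 mm thick, 36 mm high; cells 86 mm square inside, floor 5 mm above the bench. Origin: centre of the underside. Cell centres at x = -45 (near row) or +45 mm (far row), y = +90 (left), 0 or -90 mm (right).
- tree: Green glass fir-tree ornament with three tiers and coloured beads, brown base, 112 mm tall, 58 mm across at its widest. Already packed in one of the two middle cells (near or far row, this varies). Origin at the centre of its underside, z up.
- mushroom: Glass toadstool ornament, white stem, red cap with white dots 50 mm across between 45 and 79 mm up, 95 mm tall. Already packed in the other middle cell. Origin at the centre of its underside, z up.
- red_bell_mid (a point): Red glass bell ornament standing on its rim: rim 60 mm across, narrowing to an upright-sided neck 35 mm across from 56 to 82 mm up (grip there), then a shoulder, metal cap and wire loop to 108 mm. Round about its upright axis, 60 g. The point is on the axis, 53 mm above the underside; z up. Gold trim.
- gold_bell_mid (a point): Gold glass bell ornament standing on its rim: rim 60 mm across, narrowing to an upright-sided neck 35 mm across from 56 to 82 mm up (grip there), then a shoulder, metal cap and wire loop to 108 mm. Round about its upright axis, 60 g. The point is on the axis, 53 mm above the underside; z up. White trim.
- blue_lantern_mid (a point): Blue glass lantern ornament standing on its foot: foot 58 mm across, upright body 40 mm across from 16 to 78 mm up (grip at about 66 mm), then a conical roof, metal cap and wire loop to 110 mm. Round about its upright axis, 65 g. The point is on the axis, 55 mm above the underside; z up. Yellow panes, silver trim.
- white_lantern_mid (a point): White glass lantern ornament standing on its foot: foot 58 mm across, upright body 40 mm across from 16 to 78 mm up (grip at about 66 mm), then a conical roof, metal cap and wire loop to 110 mm. Round about its upright axis, 65 g. The point is on the axis, 55 mm above the underside; z up. Yellow panes, red trim.
- silver_blank: Unpainted plain silver bell blank with the same body as the bells but an open glass neck (12 mm across) in place of a cap, 106 mm tall. Not part of the set; it stays on the bench. Origin at the centre of its underside, z up.
- paint_pot: Closed paint pot, white with a teal lid and a teal label, 48 mm across, 62 mm tall. It stays on the bench. Origin at the centre of its underside, z up.
There are look-alikes about, which are no part of the job. What is shaped like the part that bears gold_bell_mid but pink is not meant.

How it is judged:
At the end, for the whole second after the job is handed in: Red bell left, blue lantern right of the tree; white lantern left, gold bell right of the toadstool; each within 17 mm of its cell centre along both carton axes, upright within 7 degrees, on the cell floor, released and still; tree and toadstool upright and within 20 mm of their start (((x of tree in the frame of carton above 0 m and x of red_bell_mid in the frame of carton between 0.028 and 0.062 m and y of red_bell_mid in the frame of carton between 0.073 and 0.107 m and x of blue_lantern_mid in the frame of carton between 0.028 and 0.062 m and y of blue_lantern_mid in the frame of carton between -0.107 and -0.073 m and x of white_lantern_mid in the frame of carton between -0.062 and -0.028 m and y of white_lantern_mid in the frame of carton between 0.073 and 0.107 m and x of gold_bell_mid in the frame of carton between -0.062 and -0.028 m and y of gold_bell_mid in the frame of carton between -0.107 and -0.073 m) or (x of tree in the frame of carton below 0 m and x of red_bell_mid in the frame of carton between -0.062 and -0.028 m and y of red_bell_mid in the frame of carton between 0.073 and 0.107 m and x of blue_lantern_mid in the frame of carton between -0.062 and -0.028 m and y of blue_lantern_mid in the frame of carton between -0.107 and -0.073 m and x of white_lantern_mid in the frame of carton between 0.028 and 0.062 m and y of white_lantern_mid in the frame of carton between 0.073 and 0.107 m and x of gold_bell_mid in the frame of carton between 0.028 and 0.062 m and y of gold_bell_mid in the frame of carton between -0.107 and -0.073 m)) and height (world z) of each of red_bell_mid, gold_bell_mid below 0.066 m and angle between each of red_bell_mid, gold_bell_mid, blue_lantern_mid, white_lantern_mid, tree, mushroom's own z axis and vertical below 0.12 rad and linear speed of each of red_bell, gold_bell, blue_lantern, white_lantern below 0.02 m/s and height (world z) of each of blue_lantern_mid, white_lantern_mid below 0.068 m and distance of each of tree, mushroom from where it was at the start of the episode below 0.02 m); the robot touches nothing.
It fails at once if an ornament of the set is dropped from more than about 25 mm, or thrown ((linear speed of red_bell above 0.7 m/s and contact force between the fingers and red_bell below 0.01 N) or (linear speed of gold_bell above 0.7 m/s and contact force between the fingers and gold_bell below 0.01 N) or (linear speed of blue_lantern above 0.7 m/s and contact force between the fingers and blue_lantern below 0.01 N) or (linear speed of white_lantern above 0.7 m/s and contact force between the fingers and white_lantern below 0.01 N)).
It fails at once if an ornament of the set is tipped over (angle between any of red_bell_mid, gold_bell_mid, blue_lantern_mid, white_lantern_mid's own z axis and vertical above 1 rad).
It fails at once if the packed tree or toadstool is shifted by more than 30 mm or knocked over ((distance of tree from where it was at the start of the episode above 0.03 m or angle between tree's own z axis and vertical above 0.6 rad) or (distance of mushroom from where it was at the start of the episode above 0.03 m or angle between mushroom's own z axis and vertical above 0.6 rad)).
It fails at once if the silver blank or the paint pot is moved by more than 25 mm or knocked over ((distance of silver_blank from where it was at the start of the episode above 0.025 m or angle between silver_blank's own z axis and vertical above 0.5 rad) or (distance of paint_pot from where it was at the start of the episode above 0.025 m or angle between paint_pot's own z axis and vertical above 0.5 rad)).
It also fails if it takes over 122 s, if anything falls off the work surface, if the arm or the gripper's body presses on something with over 40 N, if the wrist force passes 120 N, or if a joint passes its speed limit or range.

ROBOT

A 7-joint arm with a two-finger parallel gripper is mounted at the origin on the work surface. World frame = base frame: x ahead of the robot, y to its left, z up, the work surface at z = 0. Lengths are in m, angles in rad, forces in N, time in s.
With the tool pointing down it reaches from about 0.4 to 0.85 m from the base axis. Payload 4.5 kg.
Tool frame: the origin (TCP) lies at the centre of the arm's flange, where the gripper is bolted on; the fingertips stand 166 mm ahead of it and the grasp point (between the pads) lies 147 mm ahead of it (r.grip_depth is the distance from the TCP to the grasp point, in m); z points along the fingers, y is the line along which they close (so a half turn about z gives the same grasp; the last joint's range is limited). The gripper opens to 88 mm and grips with 3 to 60 N. Pads are 18 mm wide; open, the fingers measure 123 mm over their backs; the gripper's body (75 mm by 187 mm) begins 45 mm behind the grasp point.
Start: joints at [-1.212, 0.689, -0.195, 1.565, 0.157, 0.902, -0.215], TCP at [0.199, 0.592, 0.405] pointing down, gripper open.
Joint ranges: [-3.01, 3.01], [-0.46, 2.08], [-1.47, 1.51], [0.13, 2.56], [-1, 4.14], [0.04, 2.09], [-2.66, 2.66]. Speed limits (rad/s): [2.57, 2.57, 3.14, 3.14, 3.14, 3.14, 3.14].

INTERFACE

Orientations are given as a unit quaternion [x, y, z, w].
In Python, from plant import status, cams, r, finder gives the robot as it stands.
- The arm moves only by the tool play_rows, never from a script. Its argument "rows" is a list of rows, each a list of 7 numbers: the opening in per cent of the stroke, from 0 (shut) to 100 (fully open), then the shift along the tool's x, y, z in m, then the turn, a rotation vector about the tool's x, y, z in degrees. A call has 1 to 8 rows; each row shifts and turns the commanded pose from where the row before left it, along the tool's axes as they then stand; what a row does not reach is not made up. A row lasts 1/8 s, in which the tool goes at most 62.5 mm and 10.7 degrees, less where a joint would pass 70% of its speed; a pose out of reach is approached as far as the arm can. A call with a gripper value outside its range is refused whole. The fingers move at their own pace and stop on an object; "grip_force" is the grip in N (left out, the last holds). Time passes only in rows, so rows that do not move let the fingers close. It gives the time, the measured TCP pose, the force, the opening and the grip force at its end, in the units of the state.
- status.get_state(): the state, without advancing time (a new reading comes with each control period).
- cams.snapshot(name): name is "scene" or "top" or "wrist"; returns the picture (420x560x3 uint8, red, green, blue); there is no depth.
- cams.camera_params(name): a dict with "vfov" (degrees; the focal length in pixels is half the picture's height over the tangent of half this angle, whatever the lens; pixels are square), "cx", "cy" (the principal point, pixels), "R" (3x3) and "t" (3): a world point X has camera coordinates R X + t; the wrist camera has in their place "tool_from_camera" (4x4, takes a point from camera to tool coordinates, whose origin is the TCP and whose axes are the flange's). Camera axes: x right, y down, z forward; pixel columns grow to the right and rows downward; lengths in m; the calibration is good to about 2 mm. The wrist camera is an equidistant fisheye: a pixel r from the principal point sees the ray r / f radians off the axis. A picture is of the moment at which its call begins: read the wrist's pose just before it. camera_params takes no time and is no camera call.
- r.finish_job(): hands the job in; it is judged then, once.
Trained networks look in the newest picture that a camera, given by its name, has taken for a name from the list of things; names that differ only in an ending like _2 or _b are one class to them, and where a whole thing is asked for, a point or a joint stands for the part that bears it (a point fixed in the world has none). Each returns a list of dicts, best first, with "score" (0 to 1); they miss things now and then, are a little off and sometimes report something else, mostly with a low value. They report only what shows in the picture. A call takes as long as a camera call. They do not tell look-alikes from the thing itself.
- finder.spot_in(camera, label): "at" ([x, y, z] in m, in the coordinates of the camera as it stood for that picture, good to about 4 mm: the middle of the surface that is visible of it).
- finder.regions_of(camera, label): "mask" (420x560 bool, what is visible of it).
The state is a dict: "clock": time; "q": joint angles; "qd": joint speeds; "joint_torque": joint torques, N m; "tool_pos": TCP position; "eef_rot": TCP orientation; "contact_force": force on the tool from outside, world axes, zero at the start; "moment": the same for the moment, N m; "opening": opening from 0.0 (shut) to 1.0 (fully open); "finger_force": force on a finger pad.
Only numpy, scipy, OpenCV 4.12 (cv2) and the standard library are available. Lean on these libraries where they do the work, as an engineer would, in place of code of your own. Each camera call takes 0.05 s, during which the arm holds its last target. There are 200 camera calls.

## Working session

There is one attempt and no reset: what is moved stays moved. The work goes in short steps, Python scripts to look and compute and a tool call to move; the robot and the scene stay as the last step left them, time stands still between calls to the robot, and variables do not carry over. Pictures are saved under pics/ and viewed, at most 14 in all, crops included, and the job is handed in when it is done.

Besides the shell and the picture viewer there is one more tool, called after "Call:" in YAML: its name, and indented under it one key for each argument. play_rows: Moves the arm, as the interface text tells. Its arguments: {"type":"object","properties":{"rows":{"type":"array","items":{"type":"array","items":{"type":"number"}}},"grip_force":{"type":"number"}},"required":["rows"]}

```bash
mkdir -p pics; cat > h.py <<'E'
import numpy as np,cv2
from plant import status,cams,r,finder
from scipy.spatial.transform import Rotation as Ro
def save(n,f):
    im=cams.snapshot(n); cv2.imwrite('pics/'+f,im[:,:,::-1]); return im
def world(n,p,s=None):
    c=cams.camera_params(n); p=np.array(p)
    if n=='wrist':
        s=s or status.get_state(); T=np.array(c['tool_from_camera'])
        return Ro.from_quat(s['eef_rot']).apply(T[:3,:3]@p+T[:3,3])+s['tool_pos']
    return np.array(c['R']).T@(p-np.array(c['t']))
def ray(n,u,v,z):
    "world point on pixel ray at height z (scene/top)"
    c=cams.camera_params(n); f=210/np.tan(np.radians(c['vfov']/2))
    R=np.array(c['R']);o=-R.T@np.array(c['t']);d=R.T@np.array([(u-c['cx'])/f,(v-c['cy'])/f,1])
    return o+d*(z-o[2])/d[2]
E
python3 - <<'E'
from h import *
for n in('scene','top'): 
    save(n,n+'0.png'); c=cams.camera_params(n); print(n,c['vfov'],-np.array(c['R']).T@np.array(c['t']))
for l in ['carton','tree','mushroom','red_bell_mid','gold_bell_mid','blue_lantern_mid','white_lantern_mid','silver_blank','paint_pot']:
    for d in finder.spot_in('top',l)[:4]: print(l,round(d['score'],2),world('top',d['at']).round(3))
s=status.get_state();print(s['clock'],Ro.from_quat(s['eef_rot']).as_matrix().round(3),s['tool_pos'],r.grip_depth)
E
```

```text
scene 50.65754311946048 [ 1.25926602 -0.19507244  0.85063399]
top 46.693071952459604 [0.41394896 0.02389195 1.09849305]
carton 0.74 [ 0.627 -0.045  0.002]
carton 0.66 [0.517 0.361 0.06 ]
tree 0.82 [ 0.661 -0.05   0.056]
mushroom 0.86 [ 0.575 -0.045  0.07 ]
mushroom 0.19 [0.421 0.159 0.035]
red_bell_mid 0.71 [ 0.417 -0.179  0.04 ]
gold_bell_mid 0.87 [0.46  0.058 0.038]
gold_bell_mid 0.84 [0.332 0.146 0.037]
gold_bell_mid 0.84 [0.559 0.252 0.039]
gold_bell_mid 0.77 [0.436 0.252 0.039]
blue_lantern_mid 0.92 [0.519 0.362 0.063]
blue_lantern_mid 0.57 [ 0.497 -0.363  0.06 ]
white_lantern_mid 0.56 [ 0.497 -0.362  0.059]
silver_blank 0.86 [0.351 0.294 0.046]
paint_pot 0.74 [ 0.37  -0.286  0.057]
0.55 [[-0.948  0.319  0.   ]
 [ 0.319  0.948  0.   ]
 [-0.     0.    -1.   ]] [0.19943339 0.59232306 0.40472781] 0.1473
```

View pics/top0.png

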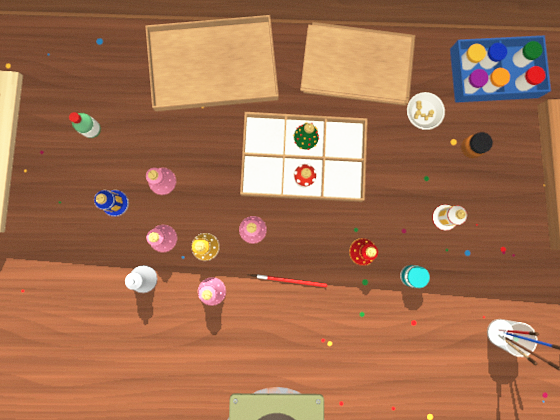

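View pics/scene0.png

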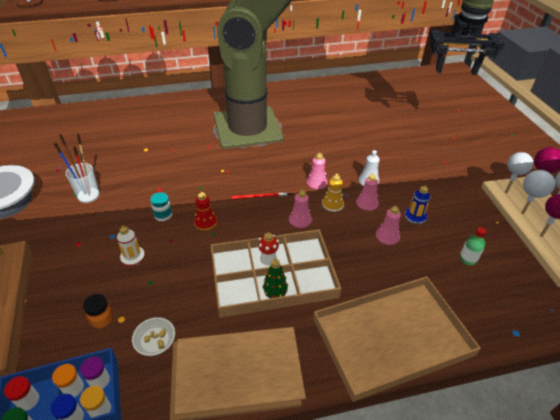

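Scene: the tree is in the far row (top pic 306,135) and the toadstool in the near row (305,175).

Targets and what each could be confused with (top-view pixels):
- **Gold bell:** the yellow one at (205,247). Shape look-alikes are pink at (161,180), (161,238), (252,229) and (211,291), plus the silver blank at (142,280).
- **Red bell:** (363,251).
- **Blue lantern:** (111,202).
- **White lantern:** (449,217).

Next are a close crop of the gold group and one of the carton.

```bash
python3 - <<'E'
import cv2,numpy as np
im=cv2.imread('pics/top0.png')
a=cv2.resize(im[105:210,235:375],None,fx=5,fy=5,interpolation=cv2.INTER_CUBIC);cv2.imwrite('pics/c1.png',a)
b=cv2.resize(im[160:310,90:270],None,fx=4,fy=4,interpolation=cv2.INTER_CUBIC);cv2.imwrite('pics/c2.png',b)
E
```

```text
(no output)
```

View pics/c1.png

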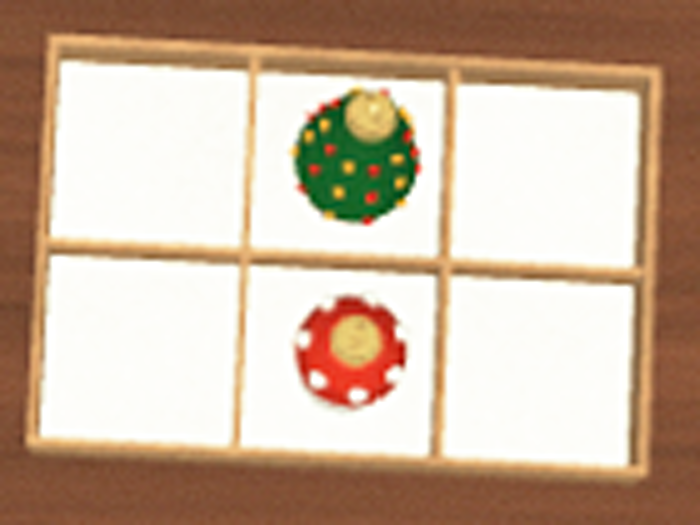

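View pics/c2.png

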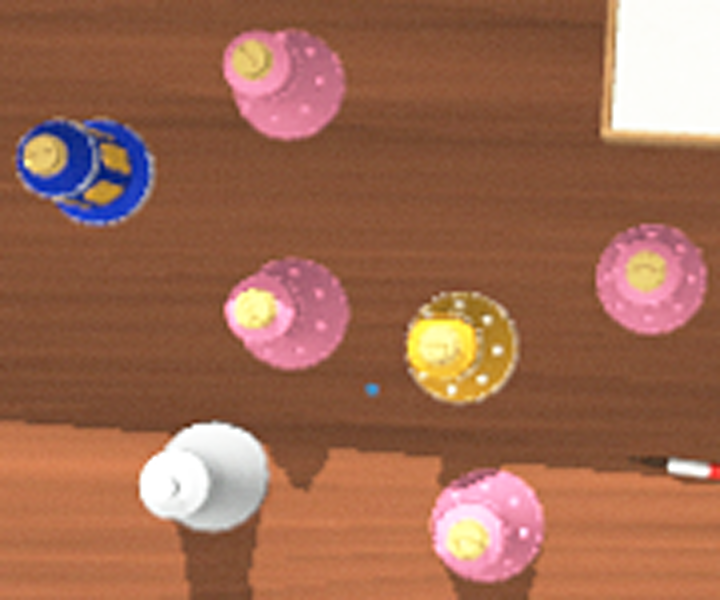

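The yellow-gold bell with white trim at (205,247) is the right one. Its four look-alikes are pink. Now the carton pose and rough positions.

```bash
python3 - <<'E'
from h import *
P=np.array([ray('top',u/5+235-.4,v/5+105-.4,.036)[:2] for u,v in [(50,36),(662,69),(29,440),(646,468)]])
print(P.round(4)); c=P.mean(0)
ex=(P[0]-P[2]+P[1]-P[3])/2; ey=(P[0]-P[1]+P[2]-P[3])/2
print(c,np.linalg.norm(ex),np.linalg.norm(ey),np.degrees(np.arctan2(ex[1],ex[0])),np.degrees(np.arctan2(-ey[0],ey[1])))
for n,u,v in[('gold',205.1,246.4),('blue',114.6,202.6)]: print(n,ray('top',u,v,.004).round(4))
finder_=['red_bell_mid','white_lantern_mid','gold_bell_mid','blue_lantern_mid']
for l,pix in zip(finder_,[(363,251),(449,217),(205,247),(111,202)]):
    for d in finder.regions_of('top',l):
        m=d['mask']
        if m[pix[1]-3:pix[1]+4,pix[0]-3:pix[0]+4].any():
            v,u=np.nonzero(m); print(l,u.min(),u.max(),v.min(),v.max()); break
for l in finder_:
    for d in finder.spot_in('scene',l)[:6]: print(l,round(d['score'],2),world('scene',d['at']).round(3))
print(cams.camera_params('wrist'))
im=cv2.imread('pics/top0.png')
a=cv2.resize(im[190:300,340:480],None,fx=5,fy=5,interpolation=cv2.INTER_CUBIC);cv2.imwrite('pics/c3.png',a)
E
```

```text
[[ 0.7208  0.0833]
 [ 0.7125 -0.1907]
 [ 0.5396  0.0883]
 [ 0.5326 -0.1838]]
[ 0.62637081 -0.05073023] 0.18064218973339852 0.27314795706303185 -1.8877173513397978 -1.605872310334307
gold [0.421 0.166 0.004]
blue [0.5154 0.3705 0.004 ]
red_bell_mid 349 376 238 264
white_lantern_mid 432 466 204 230
gold_bell_mid 191 218 233 259
blue_lantern_mid 94 127 190 215
red_bell_mid 0.88 [ 0.43  -0.196  0.043]
white_lantern_mid 0.74 [ 0.514 -0.378  0.048]
gold_bell_mid 0.93 [0.336 0.14  0.043]
gold_bell_mid 0.79 [0.585 0.256 0.038]
gold_bell_mid 0.67 [0.448 0.252 0.042]
gold_bell_mid 0.67 [0.478 0.05  0.039]
gold_bell_mid 0.57 [0.434 0.157 0.04 ]
blue_lantern_mid 0.91 [0.529 0.358 0.045]
{'vfov': 65.70646984690485, 'cx': 274.1537764209825, 'cy': 215.70107638506553, 'tool_from_camera': array([[-1.60431214e-04, -9.65803073e-01, -2.59276684e-01,
         6.61735611e-02],
       [ 9.99999403e-01,  1.25318237e-04, -1.08557334e-03,
        -4.77872687e-04],
       [ 1.08094217e-03, -2.59276704e-01,  9.65802476e-01,
         1.95821821e-02],
       [ 0.00000000e+00,  0.00000000e+00,  0.00000000e+00,
         1.00000000e+00]])}
```

View pics/c3.png

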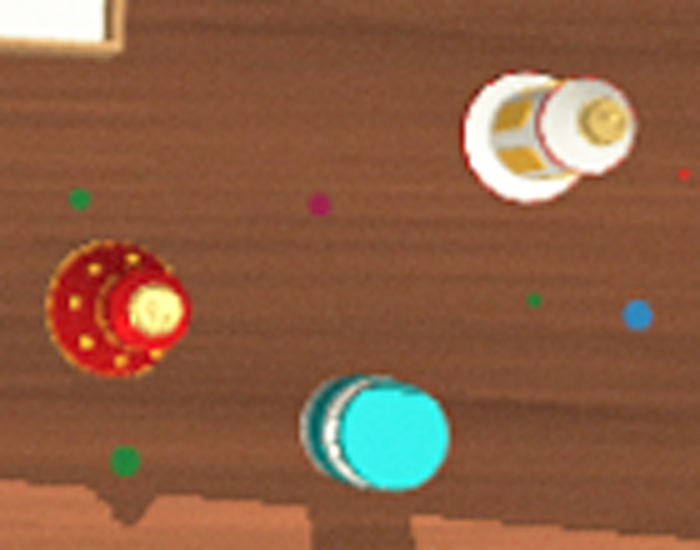

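```bash
cat >> h.py <<'E'
OBJ={n:ray('top',u,v,.004)[:2] for n,u,v in[('gold',205.1,246.4),('blue',114.6,202.6),('red',362.6,251.4),('white',445.4,217.0)]}
C=np.array([.625,-.0507]);A=np.radians(-1.75)
def cell(i,j): return C+np.array([[np.cos(A),-np.sin(A)],[np.sin(A),np.cos(A)]])@np.array([i*.045,j*.09])
CELL=dict(red=cell(1,1),blue=cell(1,-1),white=cell(-1,1),gold=cell(-1,-1))
def go(xy,z=None):
    "tool-frame shift to bring TCP over xy (grasp point at z)"
    s=status.get_state();p=np.array(s['tool_pos'])
    t=np.array([*xy,p[2] if z is None else z+r.grip_depth])
    R=Ro.from_quat(s['eef_rot']).as_matrix()
    print('shift',(R.T@(t-p)).round(4),'yaw',np.degrees(np.arctan2(R[1,1],R[0,1])).round(2),'tilt',R[:,2].round(3),'open',round(s['opening'],3),'t',s['clock'],'pos',p.round(4),'q7',round(s['q'][6],2))
E
python3 -c "
from h import *
for d in(OBJ,CELL):
  for k in d: print(k,d[k].round(4))"
```

```text
gold [0.421 0.166]
blue [0.5154 0.3705]
red [ 0.4155 -0.1876]
white [ 0.4967 -0.3772]
red [0.6727 0.0379]
blue [ 0.6672 -0.142 ]
white [0.5828 0.0406]
gold [ 0.5773 -0.1393]
```

Call:
play_rows:
  rows:
    - [100, 0, 0, 0, 0, 0, 10.45]
    - [100, 0, 0, 0, 0, 0, 10.45]
    - [100, 0, 0, 0, 0, 0, 10.45]
    - [100, 0, 0, 0, 0, 0, 10.45]
    - [100, 0, 0, 0, 0, 0, 10.45]
    - [100, 0, 0, 0, 0, 0, 10.45]
    - [100, 0, 0, 0, 0, 0, 10.45]
    - [100, 0, 0, 0, 0, 0, 0]
  grip_force: 10

```text
clock: 1.95
tool_pos: [0.1991, 0.5924, 0.4047]
eef_rot: [0.717, 0.697, 0.0, 0.0]
contact_force: [-0.6, -0.1, 0.1]
opening: 0.998
finger_force: 0.0
```

Call:
play_rows:
  rows:
    - [60, -0.0304, 0.046, 0, 0, 0, 0]
    - [60, -0.0304, 0.046, 0, 0, 0, 0]
    - [60, -0.0304, 0.046, 0, 0, 0, 0]
    - [60, -0.0304, 0.046, 0, 0, 0, 0]
    - [60, -0.0304, 0.046, 0, 0, 0, 0]
    - [60, -0.0304, 0.046, 0, 0, 0, 0]
    - [60, -0.0304, 0.046, 0, 0, 0, 0]
    - [60, 0, 0, 0, 0, 0, 0]

```text
clock: 2.95
tool_pos: [0.5193, 0.3646, 0.4049]
eef_rot: [0.72, 0.694, 0.0, 0.002]
contact_force: [-1.1, 0.6, 0.8]
opening: 0.6
finger_force: 0.0
```

```bash
cat >> h.py <<'E'
def look(l,near):
    im=cams.snapshot('wrist')
    for d in finder.spot_in('wrist',l):
        w=world('wrist',d['at'])
        if np.linalg.norm(w[:2]-near)<.05: print('spot',w.round(4),round(d['score'],2))
    return im
def pix(X):
    "world -> wrist pixel"
    c=cams.camera_params('wrist');s=status.get_state();T=np.array(c['tool_from_camera'])
    p=T[:3,:3].T@(Ro.from_quat(s['eef_rot']).inv().apply(np.array(X)-s['tool_pos'])-T[:3,3])
    f=210/np.tan(np.radians(c['vfov']/2));h=np.hypot(p[0],p[1]);th=np.arctan2(h,p[2])
    return np.array([c['cx']+f*th*p[0]/h,c['cy']+f*th*p[1]/h])
def show(im,n,xy,zs,rs,fn):
    "overlay the predicted rings of an ornament at xy"
    im=im[:,:,::-1].copy()
    for z,rr in zip(zs,rs):
        q=[pix([xy[0]+rr*np.cos(a),xy[1]+rr*np.sin(a),z]) for a in np.linspace(0,6.28,40)]
        cv2.polylines(im,[np.round(np.array(q)*8).astype(np.int32)],True,(0,255,0),1,cv2.LINE_AA,3)
    cv2.imwrite('pics/'+fn,im)
E
python3 - <<'E'
from h import *
im=look('blue_lantern_mid',OBJ['blue']); go(OBJ['blue'],.067)
show(im,0,OBJ['blue'],[.003,.078],[.029,.020],'w1.png')
E
```

```text
spot [0.5112 0.3823 0.0779] 0.56
shift [0.0009 0.0005 0.1903] yaw -1.69 tilt [-0.001  0.001 -1.   ] open 0.598 t 3.05 pos [0.5149 0.3694 0.4046] q7 -0.63
```

View pics/w1.png

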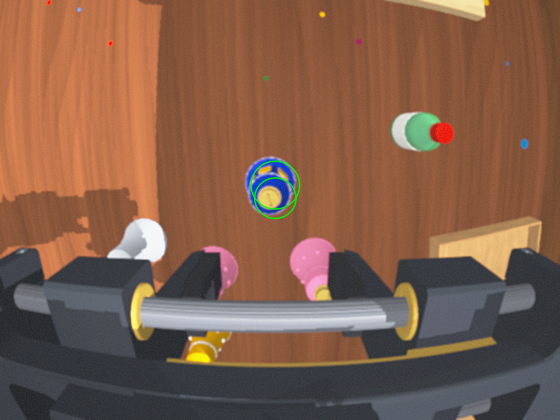

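The blue lantern's foot sits at (271,184), about 4 px left and 2 px above the prediction. I'll correct by roughly 3 mm and descend.

Call:
play_rows:
  rows:
    - [76, 0.0035, -0.003, 0.05, 0, 0, 0]
    - [76, 0, 0, 0.05, 0, 0, 0]
    - [76, 0, 0, 0.04, 0, 0, 0]
    - [76, 0, 0, 0.03, 0, 0, 0]
    - [76, 0, 0, 0.02, 0, 0, 0]
    - [76, 0, 0, 0, 0, 0, 0]
    - [76, 0, 0, 0, 0, 0, 0]

```text
clock: 3.92
tool_pos: [0.5121, 0.3741, 0.2159]
eef_rot: [0.718, 0.697, 0.001, -0.0]
contact_force: [0.8, -0.6, 0.2]
opening: 0.755
finger_force: 0.0
```

```bash
python3 - <<'E'
from h import *
im=save('wrist','w2.png'); go([.512,.373],.068)
E
```

```text
shift [-0.001  -0.0002  0.0008] yaw -1.73 tilt [ 0.002  0.002 -1.   ] open 0.76 t 3.975 pos [0.5122 0.374  0.2161] q7 -0.62
```

View pics/w2.png

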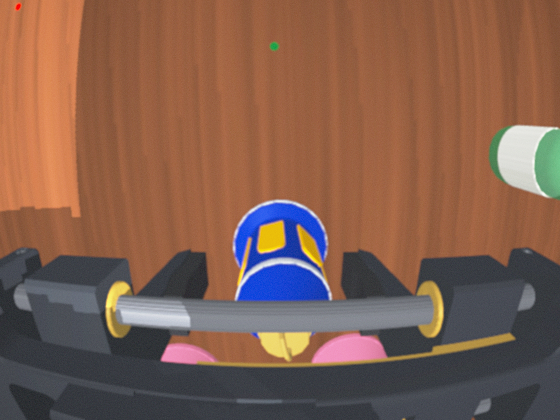

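The lantern stands between the fingers, about 3 mm off centre. Closing.

Call:
play_rows:
  rows:
    - [65, 0, 0.002, 0, 0, 0, 0]
    - [55, 0, 0, 0, 0, 0, 0]
    - [45, 0, 0, 0, 0, 0, 0]
    - [35, 0, 0, 0, 0, 0, 0]
    - [35, 0, 0, 0, 0, 0, 0]
    - [35, 0, 0, 0, 0, 0, 0]
  grip_force: 12

```text
clock: 4.72
tool_pos: [0.5141, 0.3733, 0.215]
eef_rot: [0.718, 0.696, 0.0, 0.0]
contact_force: [0.6, 0.2, 3.7]
opening: 0.446
finger_force: 12.0
```

Call:
play_rows:
  rows:
    - [35, 0, 0, -0.01, 0, 0, 0]
    - [35, 0, 0, -0.02, 0, 0, 0]
    - [35, 0, 0, -0.04, 0, 0, 0]
    - [35, 0, 0, -0.05, 0, 0, 0]
    - [35, 0, 0, -0.04, 0, 0, 0]
    - [35, 0, 0, -0.02, 0, 0, 0]

```text
clock: 5.48
tool_pos: [0.5141, 0.3733, 0.3989]
eef_rot: [0.718, 0.696, 0.002, 0.0]
contact_force: [-0.3, -0.0, -1.3]
opening: 0.449
finger_force: 12.0
```

```bash
python3 -c "
from h import *
go(CELL['blue'],.073)"
```

```text
shift [-0.511   0.1683  0.1775] yaw -1.77 tilt [ 0.004  0.003 -1.   ] open 0.449 t 5.475 pos [0.5141 0.3733 0.3989] q7 -0.64
```

Call:
play_rows:
  rows:
    - [35, -0.02, 0.0066, 0, 0, 0, 0]
    - [35, -0.045, 0.0148, 0, 0, 0, 0]
    - [35, -0.05, 0.0165, 0, 0, 0, 0]
    - [35, -0.05, 0.0165, 0, 0, 0, 0]
    - [35, -0.05, 0.0165, 0, 0, 0, 0]
    - [35, -0.05, 0.0165, 0, 0, 0, 0]
    - [35, -0.05, 0.0165, 0, 0, 0, 0]
    - [35, -0.05, 0.0165, 0, 0, 0, 0]

```text
clock: 6.48
tool_pos: [0.6223, 0.0012, 0.3937]
eef_rot: [0.718, 0.696, -0.001, -0.001]
contact_force: [1.4, -0.5, 0.1]
opening: 0.448
finger_force: 12.0
```

Call:
play_rows:
  rows:
    - [35, -0.05, 0.0165, 0, 0, 0, 0]
    - [35, -0.05, 0.0165, 0, 0, 0, 0]
    - [35, -0.03, 0.0099, 0, 0, 0, 0]
    - [35, -0.016, 0.005, 0, 0, 0, 0]
    - [35, 0, 0, 0, 0, 0, 0]
    - [35, 0, 0, 0, 0, 0, 0]

```text
clock: 7.22
tool_pos: [0.6662, -0.1406, 0.3944]
eef_rot: [0.717, 0.697, 0.0, -0.001]
contact_force: [0.5, -0.3, -1.1]
opening: 0.44
finger_force: 12.0
```

```bash
python3 - <<'E'
from h import *
go(CELL['blue'],.073); im=save('wrist','w3.png')[:,:,::-1].copy()
Rm=np.array([[np.cos(A),-np.sin(A)],[np.sin(A),np.cos(A)]])
def P(x,y): return tuple(int(v) for v in pix([*(C+Rm@np.array([x,y])),.036]))
for x in(-.092,0,.092): cv2.polylines(im,[np.array([P(x,y) for y in np.linspace(-.137,.137,30)])],False,(0,255,0),1)
for y in(-.137,-.045,.045,.137): cv2.polylines(im,[np.array([P(x,y) for x in np.linspace(-.092,.092,30)])],False,(0,255,0),1)
cv2.imwrite('pics/w3.png',im)
E
```

```text
shift [-0.0017  0.0013  0.1741] yaw -1.62 tilt [-0.001  0.002 -1.   ] open 0.44 t 7.225 pos [ 0.6662 -0.1406  0.3944] q7 0.15
```

View pics/w3.png

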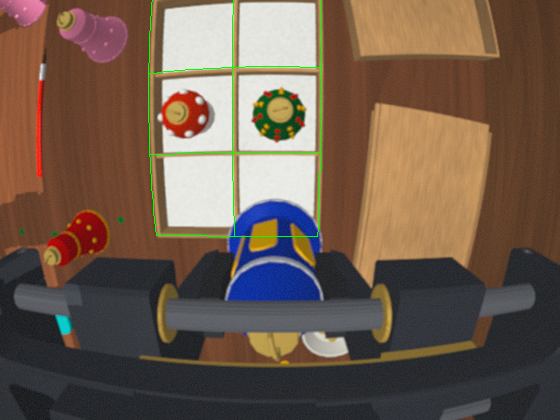

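The overlay matches the dividers to about 2 px, so the lantern is over the far-right cell. Lowering.

Call:
play_rows:
  rows:
    - [35, -0.0015, 0.002, 0.03, 0, 0, 0]
    - [35, 0, 0, 0.05, 0, 0, 0]
    - [35, 0, 0, 0.05, 0, 0, 0]
    - [35, 0, 0, 0.022, 0, 0, 0]
    - [35, 0, 0, 0.01, 0, 0, 0]
    - [35, 0, 0, 0.006, 0, 0, 0]
    - [35, 0, 0, 0.003, 0, 0, 0]
    - [35, 0, 0, 0, 0, 0, 0]

```text
clock: 8.28
tool_pos: [0.6687, -0.1443, 0.2246]
eef_rot: [0.718, 0.696, 0.0, 0.001]
contact_force: [0.7, -0.0, 0.2]
opening: 0.447
finger_force: 12.0
```

Call:
play_rows:
  rows:
    - [35, 0, 0, 0.002, 0, 0, 0]
    - [35, 0, 0, 0.0015, 0, 0, 0]
    - [35, 0, 0, 0, 0, 0, 0]
    - [35, 0, 0, 0, 0, 0, 0]

```text
clock: 8.78
tool_pos: [0.6684, -0.1442, 0.2202]
eef_rot: [0.718, 0.696, 0.0, -0.0]
contact_force: [-0.5, 0.5, -1.1]
opening: 0.448
finger_force: 12.0
```

Call:
play_rows:
  rows:
    - [35, 0, 0, 0.001, 0, 0, 0]
    - [35, 0, 0, 0, 0, 0, 0]
    - [50, 0, 0, 0, 0, 0, 0]
    - [60, 0, 0, 0, 0, 0, 0]
    - [72, 0, 0, 0, 0, 0, 0]
    - [72, 0, 0, 0, 0, 0, 0]

```text
clock: 9.52
tool_pos: [0.6684, -0.1442, 0.2192]
eef_rot: [0.718, 0.696, 0.0, 0.0]
contact_force: [-0.8, 0.5, -0.2]
opening: 0.717
finger_force: 0.0
```

Call:
play_rows:
  rows:
    - [72, 0, 0, -0.02, 0, 0, 0]
    - [72, 0, 0, -0.05, 0, 0, 0]
    - [72, 0, 0, -0.06, 0, 0, 0]
    - [72, 0, 0, -0.05, 0, 0, 0]
    - [72, 0, 0, 0, 0, 0, 0]

```text
clock: 10.15
tool_pos: [0.6696, -0.1447, 0.4061]
eef_rot: [0.718, 0.696, 0.003, 0.005]
contact_force: [0.1, 0.0, -1.4]
opening: 0.721
finger_force: 0.0
```

```bash
python3 - <<'E'
from h import *
save('top','t1.png'); print(finder.spot_in('top','blue_lantern_mid')[:3] and [world('top',d['at']).round(3) for d in finder.spot_in('top','blue_lantern_mid')])
go(OBJ['red'],.069)
E
```

```text
[array([ 0.658, -0.137,  0.047])]
shift [-0.0513 -0.2507  0.1831] yaw -1.76 tilt [-0.001  0.    -1.   ] open 0.723 t 10.3 pos [ 0.6679 -0.1441  0.3991] q7 0.15
```

Call:
play_rows:
  rows:
    - [72, -0.0043, -0.0207, 0, 0, 0, 0]
    - [72, -0.009, -0.045, 0, 0, 0, 0]
    - [72, -0.01, -0.05, 0, 0, 0, 0]
    - [72, -0.01, -0.05, 0, 0, 0, 0]
    - [72, -0.01, -0.05, 0, 0, 0, 0]
    - [72, -0.008, -0.035, 0, 0, 0, 0]
    - [72, 0, 0, 0, 0, 0, 0]
    - [72, 0, 0, 0, 0, 0, 0]

```text
clock: 11.3
tool_pos: [0.4168, -0.1876, 0.3987]
eef_rot: [0.718, 0.696, 0.0, -0.0]
contact_force: [0.2, -0.2, -0.2]
opening: 0.72
finger_force: 0.0
```

```bash
python3 - <<'E'
from h import *
im=look('red_bell_mid',OBJ['red']); go(OBJ['red'],.069)
show(im,0,OBJ['red'],[.003,.082],[.030,.0175],'w4.png')
E
```

```text
spot [ 0.4165 -0.1798  0.0611] 0.62
shift [-0.0003 -0.0019  0.1825] yaw -1.68 tilt [ 0.  0. -1.] open 0.72 t 11.4 pos [ 0.4173 -0.1874  0.3988] q7 0.32
```

View pics/w4.png

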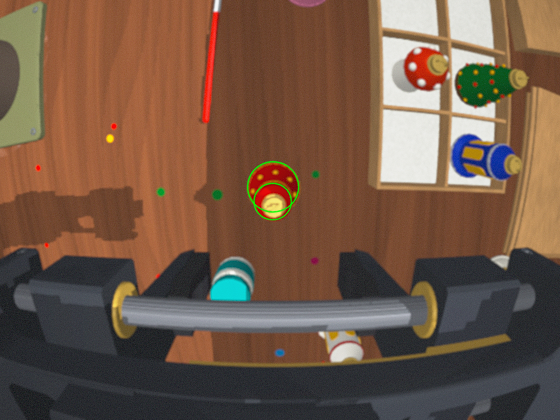

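Red bell matches the prediction, and the blue lantern stands upright in its cell. Descending and gripping.

Call:
play_rows:
  rows:
    - [70, 0, -0.002, 0.05, 0, 0, 0]
    - [70, 0, 0, 0.05, 0, 0, 0]
    - [70, 0, 0, 0.04, 0, 0, 0]
    - [70, 0, 0, 0.028, 0, 0, 0]
    - [70, 0, 0, 0.015, 0, 0, 0]
    - [70, 0, 0, 0, 0, 0, 0]
    - [60, 0, 0, 0, 0, 0, 0]
    - [50, 0, 0, 0, 0, 0, 0]

```text
clock: 12.4
tool_pos: [0.4145, -0.1878, 0.2171]
eef_rot: [0.718, 0.696, 0.0, 0.001]
contact_force: [0.6, 0.1, 0.5]
opening: 0.514
finger_force: 0.0
```

Call:
play_rows:
  rows:
    - [40, 0, 0, 0, 0, 0, 0]
    - [30, 0, 0, 0, 0, 0, 0]
    - [30, 0, 0, 0, 0, 0, 0]
    - [30, 0, 0, 0, 0, 0, 0]

```text
clock: 12.9
tool_pos: [0.4146, -0.1879, 0.2168]
eef_rot: [0.718, 0.696, 0.0, 0.001]
contact_force: [0.0, 0.2, 6.0]
opening: 0.401
finger_force: 12.4
```

Call:
play_rows:
  rows:
    - [30, 0, 0, -0.01, 0, 0, 0]
    - [30, 0, 0, -0.03, 0, 0, 0]
    - [30, 0, 0, -0.05, 0, 0, 0]
    - [30, 0, 0, -0.05, 0, 0, 0]
    - [30, 0, 0, -0.03, 0, 0, 0]
    - [30, 0, 0, -0.01, 0, 0, 0]

```text
clock: 13.65
tool_pos: [0.414, -0.1878, 0.398]
eef_rot: [0.718, 0.696, 0.001, 0.001]
contact_force: [0.2, 0.0, -1.0]
opening: 0.4
finger_force: 11.7
```

```bash
python3 -c "
from h import *
go(CELL['red']+[.001,0],.074)"
```

```text
shift [0.2337 0.2521 0.1772] yaw -1.77 tilt [ 0.003 -0.001 -1.   ] open 0.4 t 13.65 pos [ 0.414  -0.1878  0.398 ] q7 0.32
```

Call:
play_rows:
  rows:
    - [30, 0.0157, 0.0169, 0, 0, 0, 0]
    - [30, 0.03, 0.0324, 0, 0, 0, 0]
    - [30, 0.04, 0.0431, 0, 0, 0, 0]
    - [30, 0.04, 0.0431, 0, 0, 0, 0]
    - [30, 0.04, 0.0431, 0, 0, 0, 0]
    - [30, 0.035, 0.0378, 0, 0, 0, 0]
    - [30, 0.02, 0.0216, 0, 0, 0, 0]
    - [30, 0.013, 0.014, 0, 0, 0, 0]

```text
clock: 14.65
tool_pos: [0.6736, 0.0399, 0.394]
eef_rot: [0.717, 0.697, -0.001, -0.001]
contact_force: [0.2, -1.4, -0.9]
opening: 0.395
finger_force: 11.7
```

Call:
play_rows:
  rows:
    - [30, 0, 0, 0, 0, 0, 0]
    - [30, 0, 0, 0, 0, 0, 0]

```text
clock: 14.9
tool_pos: [0.6724, 0.0371, 0.3952]
eef_rot: [0.718, 0.696, -0.001, -0.001]
contact_force: [-0.7, 0.2, -0.6]
opening: 0.397
finger_force: 11.7
```

```bash
python3 -c "
from h import *
go(CELL['red']+[.001,0],.0745)"
```

```text
shift [0.001  0.0018 0.1734] yaw -1.81 tilt [-0.003 -0.001 -1.   ] open 0.397 t 14.9 pos [0.6724 0.0371 0.3952] q7 -0.1
```

Call:
play_rows:
  rows:
    - [30, 0.001, 0.0015, 0.03, 0, 0, 0]
    - [30, 0, 0, 0.05, 0, 0, 0]
    - [30, 0, 0, 0.05, 0, 0, 0]
    - [30, 0, 0, 0.022, 0, 0, 0]
    - [30, 0, 0, 0.01, 0, 0, 0]
    - [30, 0, 0, 0.006, 0, 0, 0]
    - [30, 0, 0, 0.003, 0, 0, 0]
    - [30, 0, 0, 0, 0, 0, 0]

```text
clock: 15.9
tool_pos: [0.675, 0.039, 0.2259]
eef_rot: [0.718, 0.696, 0.0, 0.0]
contact_force: [0.2, -0.1, -0.9]
opening: 0.399
finger_force: 11.7
```

Call:
play_rows:
  rows:
    - [30, 0, 0, 0, 0, 0, 0]
    - [30, 0, 0, 0, 0, 0, 0]

```text
clock: 16.15
tool_pos: [0.6749, 0.0391, 0.2257]
eef_rot: [0.718, 0.696, 0.0, 0.0]
contact_force: [-0.6, 0.5, -1.0]
opening: 0.401
finger_force: 11.7
```

Target is about 0.2218, so 4 mm more, then release and rise.

Call:
play_rows:
  rows:
    - [30, 0, 0, 0.002, 0, 0, 0]
    - [30, 0, 0, 0.0015, 0, 0, 0]
    - [30, 0, 0, 0.001, 0, 0, 0]
    - [30, 0, 0, 0, 0, 0, 0]
    - [45, 0, 0, 0, 0, 0, 0]
    - [55, 0, 0, 0, 0, 0, 0]
    - [70, 0, 0, 0, 0, 0, 0]
    - [70, 0, 0, 0, 0, 0, 0]

```text
clock: 17.15
tool_pos: [0.6748, 0.0391, 0.2206]
eef_rot: [0.718, 0.696, 0.0, -0.0]
contact_force: [0.3, 0.4, 0.8]
opening: 0.694
finger_force: 0.0
```

Call:
play_rows:
  rows:
    - [70, 0, 0, -0.02, 0, 0, 0]
    - [70, 0, 0, -0.05, 0, 0, 0]
    - [70, 0, 0, -0.06, 0, 0, 0]
    - [70, 0, 0, -0.05, 0, 0, 0]
    - [70, 0, 0, 0, 0, 0, 0]

```text
clock: 17.77
tool_pos: [0.6761, 0.0389, 0.4075]
eef_rot: [0.718, 0.696, 0.005, 0.004]
contact_force: [-1.0, 0.4, 0.1]
opening: 0.699
finger_force: 0.0
```

```bash
python3 - <<'E'
from h import *
save('top','t2.png'); print([world('top',d['at']).round(3) for d in finder.spot_in('top','red_bell_mid')])
go(OBJ['gold'],.069)
E
```

```text
[array([ 0.575, -0.06 ,  0.067])]
shift [ 0.119  -0.2577  0.1854] yaw -1.76 tilt [ 0.002  0.    -1.   ] open 0.697 t 17.875 pos [0.6746 0.0391 0.4021] q7 -0.1
```

Call:
play_rows:
  rows:
    - [70, 0.01, -0.0217, 0, 0, 0, 0]
    - [70, 0.02, -0.043, 0, 0, 0, 0]
    - [70, 0.023, -0.05, 0, 0, 0, 0]
    - [70, 0.023, -0.05, 0, 0, 0, 0]
    - [70, 0.023, -0.05, 0, 0, 0, 0]
    - [70, 0.02, -0.043, 0, 0, 0, 0]
    - [70, 0, 0, 0, 0, 0, 0]
    - [70, 0, 0, 0, 0, 0, 0]

```text
clock: 18.88
tool_pos: [0.4212, 0.1657, 0.4003]
eef_rot: [0.718, 0.696, -0.0, 0.0]
contact_force: [-0.5, -0.2, 0.0]
opening: 0.698
finger_force: 0.0
```

```bash
python3 - <<'E'
from h import *
im=look('gold_bell_mid',OBJ['gold']); go(OBJ['gold'],.069)
show(im,0,OBJ['gold'],[.003,.082],[.030,.0175],'w5.png')
E
```

```text
spot [0.4271 0.1771 0.0601] 0.71
shift [ 0.0008 -0.001   0.1841] yaw -1.86 tilt [ 0. -0. -1.] open 0.698 t 18.975 pos [0.4218 0.1653 0.4004] q7 -0.42
```

View pics/w5.png

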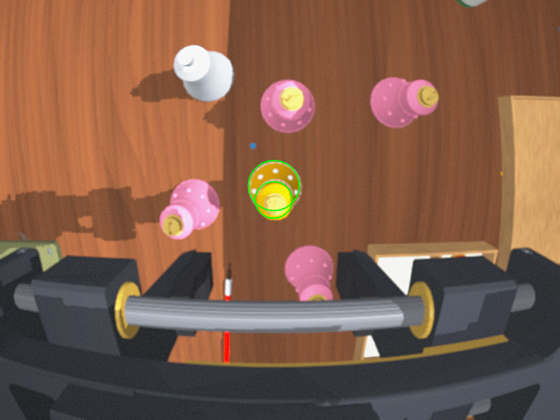

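The gold bell is exactly at the prediction, with the pink neighbours about 90 mm away. Descending with a narrower opening.

Call:
play_rows:
  rows:
    - [62, 0.001, -0.001, 0.05, 0, 0, 0]
    - [62, 0, 0, 0.05, 0, 0, 0]
    - [62, 0, 0, 0.04, 0, 0, 0]
    - [62, 0, 0, 0.028, 0, 0, 0]
    - [62, 0, 0, 0.015, 0, 0, 0]
    - [62, 0, 0, 0, 0, 0, 0]
    - [55, 0, 0, 0, 0, 0, 0]
    - [48, 0, 0, 0, 0, 0, 0]

```text
clock: 19.98
tool_pos: [0.4202, 0.1671, 0.2187]
eef_rot: [0.718, 0.696, 0.001, 0.0]
contact_force: [-0.0, 0.3, -0.2]
opening: 0.484
finger_force: 0.0
```

Call:
play_rows:
  rows:
    - [40, 0, 0, 0, 0, 0, 0]
    - [30, 0, 0, 0, 0, 0, 0]
    - [30, 0, 0, 0, 0, 0, 0]
    - [30, 0, 0, 0, 0, 0, 0]

```text
clock: 20.48
tool_pos: [0.4202, 0.1671, 0.2183]
eef_rot: [0.718, 0.696, 0.001, 0.0]
contact_force: [0.4, -0.1, 6.5]
opening: 0.394
finger_force: 12.2
```

Call:
play_rows:
  rows:
    - [30, 0, 0, -0.01, 0, 0, 0]
    - [30, 0, 0, -0.03, 0, 0, 0]
    - [30, 0, 0, -0.05, 0, 0, 0]
    - [30, 0, 0, -0.05, 0, 0, 0]
    - [30, 0, 0, -0.03, 0, 0, 0]
    - [30, 0, 0, -0.01, 0, 0, 0]

```text
clock: 21.22
tool_pos: [0.4197, 0.1669, 0.3995]
eef_rot: [0.718, 0.696, 0.001, 0.0]
contact_force: [0.5, -0.1, 0.1]
opening: 0.399
finger_force: 11.8
```

```bash
python3 -c "
from h import *
go(CELL['gold']+[.001,0],.0745)"
```

```text
shift [-0.3015  0.1674  0.1777] yaw -1.76 tilt [ 0.003  0.002 -1.   ] open 0.399 t 21.225 pos [0.4197 0.1669 0.3995] q7 -0.41
```

Call:
play_rows:
  rows:
    - [30, -0.018, 0.01, 0, 0, 0, 0]
    - [30, -0.04, 0.0222, 0, 0, 0, 0]
    - [30, -0.05, 0.0278, 0, 0, 0, 0]
    - [30, -0.05, 0.0278, 0, 0, 0, 0]
    - [30, -0.05, 0.0278, 0, 0, 0, 0]
    - [30, -0.045, 0.025, 0, 0, 0, 0]
    - [30, -0.03, 0.0166, 0, 0, 0, 0]
    - [30, -0.0185, 0.0102, 0, 0, 0, 0]

```text
clock: 22.22
tool_pos: [0.5778, -0.1417, 0.396]
eef_rot: [0.719, 0.695, -0.001, -0.001]
contact_force: [0.1, 1.0, 0.1]
opening: 0.393
finger_force: 11.8
```

Call:
play_rows:
  rows:
    - [30, 0, 0, 0, 0, 0, 0]
    - [30, 0, 0, 0, 0, 0, 0]

```text
clock: 22.48
tool_pos: [0.5774, -0.1382, 0.3968]
eef_rot: [0.717, 0.697, -0.0, -0.001]
contact_force: [0.6, 0.1, -1.3]
opening: 0.393
finger_force: 11.8
```

```bash
python3 -c "
from h import *
go(CELL['gold']+[.001,0],.076)"
```

```text
shift [-0.0013  0.0014  0.1735] yaw -1.69 tilt [-0.002  0.002 -1.   ] open 0.393 t 22.475 pos [ 0.5774 -0.1382  0.3968] q7 0.18
```

Call:
play_rows:
  rows:
    - [30, -0.001, 0.001, 0.03, 0, 0, 0]
    - [30, 0, 0, 0.05, 0, 0, 0]
    - [30, 0, 0, 0.05, 0, 0, 0]
    - [30, 0, 0, 0.022, 0, 0, 0]
    - [30, 0, 0, 0.01, 0, 0, 0]
    - [30, 0, 0, 0.006, 0, 0, 0]
    - [30, 0, 0, 0.003, 0, 0, 0]
    - [30, 0, 0, 0, 0, 0, 0]

```text
clock: 23.48
tool_pos: [0.5791, -0.1405, 0.2273]
eef_rot: [0.718, 0.696, 0.0, 0.0]
contact_force: [0.3, -0.6, -0.4]
opening: 0.393
finger_force: 11.8
```

Call:
play_rows:
  rows:
    - [30, 0, 0, 0, 0, 0, 0]
    - [30, 0, 0, 0, 0, 0, 0]

```text
clock: 23.72
tool_pos: [0.5791, -0.1406, 0.2271]
eef_rot: [0.718, 0.696, 0.0, 0.0]
contact_force: [-0.0, -0.2, 0.3]
opening: 0.393
finger_force: 11.8
```

Call:
play_rows:
  rows:
    - [30, 0, 0, 0.002, 0, 0, 0]
    - [30, 0, 0, 0.0015, 0, 0, 0]
    - [30, 0, 0, 0.001, 0, 0, 0]
    - [30, 0, 0, 0, 0, 0, 0]
    - [45, 0, 0, 0, 0, 0, 0]
    - [55, 0, 0, 0, 0, 0, 0]
    - [66, 0, 0, 0, 0, 0, 0]
    - [66, 0, 0, 0, 0, 0, 0]

```text
clock: 24.72
tool_pos: [0.579, -0.1405, 0.2221]
eef_rot: [0.718, 0.696, 0.0, -0.0]
contact_force: [0.4, -0.2, 0.8]
opening: 0.658
finger_force: 0.0
```

Call:
play_rows:
  rows:
    - [66, 0, 0, -0.02, 0, 0, 0]
    - [66, 0, 0, -0.05, 0, 0, 0]
    - [66, 0, 0, -0.06, 0, 0, 0]
    - [66, 0, 0, -0.05, 0, 0, 0]
    - [66, 0, 0, 0, 0, 0, 0]

```text
clock: 25.35
tool_pos: [0.5799, -0.141, 0.4079]
eef_rot: [0.718, 0.696, 0.003, 0.004]
contact_force: [-0.4, 0.6, 0.1]
opening: 0.656
finger_force: 0.0
```

```bash
python3 -c "
from h import *
go(OBJ['white'],.068)"
```

```text
shift [-0.2383 -0.0779  0.1922] yaw -1.78 tilt [ 0.01  -0.002 -1.   ] open 0.656 t 25.35 pos [ 0.5799 -0.141   0.4079] q7 0.18
```

Call:
play_rows:
  rows:
    - [76, -0.02, -0.0065, 0, 0, 0, 0]
    - [76, -0.04, -0.013, 0, 0, 0, 0]
    - [76, -0.05, -0.0163, 0, 0, 0, 0]
    - [76, -0.05, -0.0163, 0, 0, 0, 0]
    - [76, -0.05, -0.0163, 0, 0, 0, 0]
    - [76, -0.027, -0.009, 0, 0, 0, 0]
    - [76, 0, 0, 0, 0, 0, 0]
    - [76, 0, 0, 0, 0, 0, 0]

```text
clock: 26.35
tool_pos: [0.4941, -0.3742, 0.4011]
eef_rot: [0.718, 0.696, 0.0, -0.001]
contact_force: [0.1, 0.8, -0.3]
opening: 0.759
finger_force: 0.0
```

```bash
python3 - <<'E'
from h import *
im=look('white_lantern_mid',OBJ['white']); go(OBJ['white'],.068)
show(im,0,OBJ['white'],[.003,.078],[.029,.020],'w6.png')
E
```

```text
spot [ 0.4998 -0.3688  0.08  ] 0.95
shift [-0.004   0.0019  0.1863] yaw -1.61 tilt [-0.     0.002 -1.   ] open 0.76 t 26.45 pos [ 0.495  -0.3734  0.4016] q7 0.57
```

View pics/w6.png

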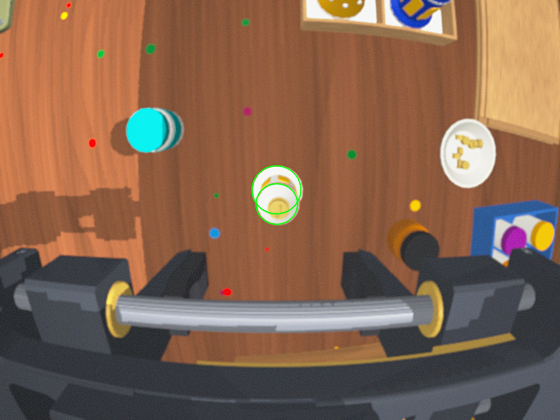

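The white lantern (277,190) matches the prediction. The dark-lidded jar at (412,243) is clear of it. Descending.

Call:
play_rows:
  rows:
    - [74, -0.003, 0.002, 0.05, 0, 0, 0]
    - [74, 0, 0, 0.05, 0, 0, 0]
    - [74, 0, 0, 0.04, 0, 0, 0]
    - [74, 0, 0, 0.028, 0, 0, 0]
    - [74, 0, 0, 0.018, 0, 0, 0]
    - [74, 0, 0, 0, 0, 0, 0]
    - [66, 0, 0, 0, 0, 0, 0]
    - [58, 0, 0, 0, 0, 0, 0]

```text
clock: 27.45
tool_pos: [0.4966, -0.3784, 0.2175]
eef_rot: [0.718, 0.696, 0.0, 0.001]
contact_force: [0.4, 0.2, -0.0]
opening: 0.587
finger_force: 0.0
```

Call:
play_rows:
  rows:
    - [48, 0, 0, 0, 0, 0, 0]
    - [35, 0, 0, 0, 0, 0, 0]
    - [35, 0, 0, 0, 0, 0, 0]
    - [35, 0, 0, 0, 0, 0, 0]

```text
clock: 27.95
tool_pos: [0.4965, -0.3783, 0.2167]
eef_rot: [0.718, 0.696, 0.0, 0.001]
contact_force: [0.3, -0.2, 5.3]
opening: 0.45
finger_force: 12.0
```

Call:
play_rows:
  rows:
    - [35, 0, 0, -0.01, 0, 0, 0]
    - [35, 0, 0, -0.03, 0, 0, 0]
    - [35, 0, 0, -0.05, 0, 0, 0]
    - [35, 0, 0, -0.05, 0, 0, 0]
    - [35, 0, 0, -0.03, 0, 0, 0]
    - [35, 0, 0, -0.01, 0, 0, 0]

```text
clock: 28.7
tool_pos: [0.4962, -0.3783, 0.3981]
eef_rot: [0.718, 0.696, 0.0, 0.001]
contact_force: [-0.5, -0.7, -1.7]
opening: 0.448
finger_force: 12.0
```

```bash
python3 -c "
from h import *
go(CELL['white']+[.001,0],.0745)"
```

```text
shift [0.4217 0.0742 0.1759] yaw -1.77 tilt [ 0.002 -0.002 -1.   ] open 0.448 t 28.7 pos [ 0.4962 -0.3783  0.3981] q7 0.57
```

Call:
play_rows:
  rows:
    - [35, 0.02, 0.0035, 0, 0, 0, 0]
    - [35, 0.045, 0.0079, 0, 0, 0, 0]
    - [35, 0.05, 0.0088, 0, 0, 0, 0]
    - [35, 0.05, 0.0088, 0, 0, 0, 0]
    - [35, 0.05, 0.0088, 0, 0, 0, 0]
    - [35, 0.05, 0.0088, 0, 0, 0, 0]
    - [35, 0.05, 0.0088, 0, 0, 0, 0]
    - [35, 0.05, 0.0088, 0, 0, 0, 0]

```text
clock: 29.7
tool_pos: [0.5706, -0.0119, 0.3942]
eef_rot: [0.717, 0.697, -0.001, -0.002]
contact_force: [0.0, 0.0, -0.4]
opening: 0.448
finger_force: 12.0
```

Call:
play_rows:
  rows:
    - [35, 0.035, 0.0062, 0, 0, 0, 0]
    - [35, 0.0217, 0.0038, 0, 0, 0, 0]
    - [35, 0, 0, 0, 0, 0, 0]
    - [35, 0, 0, 0, 0, 0, 0]

```text
clock: 30.2
tool_pos: [0.5829, 0.0392, 0.3958]
eef_rot: [0.719, 0.695, -0.001, 0.0]
contact_force: [0.3, 0.7, -0.3]
opening: 0.453
finger_force: 12.0
```

```bash
python3 -c "
from h import *
go(CELL['white']+[.001,0],.0745)"
```

```text
shift [0.0018 0.0011 0.174 ] yaw -1.9 tilt [-0.001 -0.002 -1.   ] open 0.453 t 30.2 pos [0.5829 0.0392 0.3958] q7 -0.11
```

Call:
play_rows:
  rows:
    - [35, 0.0015, 0.001, 0.03, 0, 0, 0]
    - [35, 0, 0, 0.05, 0, 0, 0]
    - [35, 0, 0, 0.05, 0, 0, 0]
    - [35, 0, 0, 0.022, 0, 0, 0]
    - [35, 0, 0, 0.01, 0, 0, 0]
    - [35, 0, 0, 0.006, 0, 0, 0]
    - [35, 0, 0, 0.003, 0, 0, 0]
    - [35, 0, 0, 0, 0, 0, 0]

```text
clock: 31.2
tool_pos: [0.5846, 0.0425, 0.2258]
eef_rot: [0.718, 0.696, 0.0, 0.0]
contact_force: [0.6, -0.6, -1.8]
opening: 0.448
finger_force: 12.0
```

Call:
play_rows:
  rows:
    - [35, 0, 0, 0, 0, 0, 0]
    - [35, 0, 0, 0, 0, 0, 0]

```text
clock: 31.45
tool_pos: [0.5845, 0.0426, 0.2256]
eef_rot: [0.718, 0.696, 0.0, 0.0]
contact_force: [-0.5, 0.2, -0.5]
opening: 0.448
finger_force: 12.0
```

Then release, rise, and move aside so the cameras can see.

Call:
play_rows:
  rows:
    - [35, 0, 0, 0.002, 0, 0, 0]
    - [35, 0, 0, 0.0015, 0, 0, 0]
    - [35, 0, 0, 0.001, 0, 0, 0]
    - [35, 0, 0, 0, 0, 0, 0]
    - [50, 0, 0, 0, 0, 0, 0]
    - [60, 0, 0, 0, 0, 0, 0]
    - [70, 0, 0, 0, 0, 0, 0]
    - [70, 0, 0, 0, 0, 0, 0]

```text
clock: 32.45
tool_pos: [0.5844, 0.0426, 0.2207]
eef_rot: [0.718, 0.696, 0.0, -0.0]
contact_force: [0.8, -0.8, -0.6]
opening: 0.698
finger_force: 0.0
```

Call:
play_rows:
  rows:
    - [70, 0, 0, -0.02, 0, 0, 0]
    - [70, 0, 0, -0.05, 0, 0, 0]
    - [70, 0, 0, -0.06, 0, 0, 0]
    - [70, 0, 0, -0.05, 0, 0, 0]
    - [70, 0.04, -0.02, 0, 0, 0, 0]
    - [70, 0.06, -0.02, 0, 0, 0, 0]
    - [70, 0.06, -0.02, 0, 0, 0, 0]
    - [70, 0.06, -0.02, 0, 0, 0, 0]

```text
clock: 33.45
tool_pos: [0.511, 0.2644, 0.4009]
eef_rot: [0.718, 0.696, 0.0, 0.0]
contact_force: [0.2, 0.9, 0.1]
opening: 0.704
finger_force: 0.0
```

Call:
play_rows:
  rows:
    - [70, 0.05, 0, 0, 0, 0, 0]
    - [70, 0.05, 0, 0, 0, 0, 0]
    - [70, 0, 0, 0, 0, 0, 0]
    - [70, 0, 0, 0, 0, 0, 0]

```text
clock: 33.95
tool_pos: [0.5149, 0.3619, 0.4005]
eef_rot: [0.718, 0.696, -0.001, 0.0]
contact_force: [0.4, -0.4, -0.3]
opening: 0.701
finger_force: 0.0
```

```bash
python3 - <<'E'
from h import *
a=save('top','t3.png')
cv2.imwrite('pics/t3c.png',cv2.resize(a[95:225,215:395,::-1],None,fx=4,fy=4,interpolation=cv2.INTER_CUBIC))
s=status.get_state();print(s['clock'],s['tool_pos'])
E
```

```text
34.0 [0.51520666 0.36108731 0.40062349]
```

View pics/t3c.png

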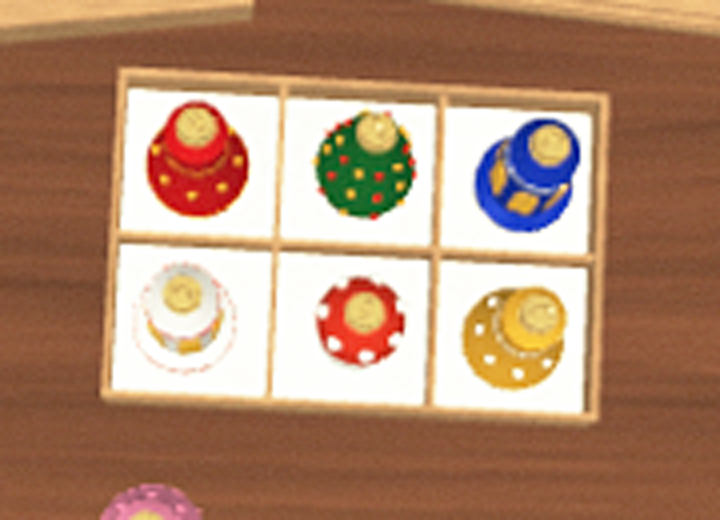

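All four stand upright near the centres of the right cells: red (197,165), blue (525,180), white (184,325) and gold (514,330). The tree and toadstool look unmoved. Handing in.

```bash
python3 -c "
from plant import r
print(r.finish_job())"
```

```text
the job is handed in; nothing more can be done
None
```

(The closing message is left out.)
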